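# Put the remote away under the caddy's upper tier

## Robot

A 6-joint arm with a two-finger parallel gripper is mounted at the origin on the work surface. World frame = base frame: x ahead of the robot, y to its left, z up, the work surface at z = 0. Lengths are in mm, angles in rad, forces in N, time in s.
With the tool pointing down it reaches from about 350 to 875 mm from the base axis. Payload 4.2 kg.
Tool frame: the origin (TCP) lies on the mounting face of the last link; the fingertips stand 173 mm ahead of it and the grasp point (between the pads) lies 155 mm ahead of it; z points along the fingers, y is the line along which they close (so a half turn about z gives the same grasp; the last joint's range is limited). The gripper opens to 85 mm and grips with 20 to 120 N. Pads are 22 mm wide; open, the fingers measure 114 mm over their backs; the gripper's body (76 mm by 85 mm) begins 54 mm behind the grasp point. The pads swing forward as they close: fully open they stand 13 mm farther back than shut.
Start: joints at [1.545, 0.385, 0.008, 0, -1.194, -0.259], TCP at [175.571, 599.812, 404.712] pointing down, gripper open.
Joint ranges: [-3.14, 3.14], [-1.21, 2.06], [-1.07, 1.41], [-3.16, 2.05], [-2.99, -0.16], [-3.1, 3.1]. Speed limits (rad/s): [2.79, 2.79, 3.14, 3.14, 3.14, 3.14].

## Interface

Orientations are given as a unit quaternion [x, y, z, w].
In Python, from bench import arm gives the robot as it stands. The module is installed in compiled form; this text tells all that it offers.
- The arm moves only by the tool move_arm, never from a script. Its arguments are lists of equal length, an entry for each row: "fingers": the finger opening in mm, from 0 to 85.4; "travel": the shift along the tool's x, y, z in mm, a list of three; "dr": the turn, a rotation vector about the tool's x, y, z in rad, a list of three. A call has 1 to 10 rows; each row is the pose to reach, as a shift and turn from the pose commanded when the call began, along the tool's axes at that moment; what a row does not reach only later rows make up. A row lasts 1/10 s, in which the tool goes at most 50 mm and 8.59 degrees, less where a joint would pass 70% of its speed; a pose out of reach is approached as far as the arm can. A call with a gripper value outside its range is refused whole. The fingers move at their own pace and stop on an object; the grip force is fixed at half the most. Time passes only in rows, so rows that repeat a pose let the fingers close. It gives the time, the measured TCP pose, the force, the opening and the grip force at its end, in the units of the state.
- arm.read_state(): the state, without advancing time (a new reading comes with each control period).
- arm.get_image(name): name is "scene" or "side" or "wrist"; returns the picture (480x640x3 uint8, red, green, blue); there is no depth.
- arm.camera_model(name): a dict with "intrinsics" (3x3 intrinsics, pixels), "pose" (4x4, takes a point from camera to world coordinates). Camera axes: x right, y up, looking along -z (the intrinsics and any distortion apply to the point x, -y, -z); pixel columns grow to the right and rows downward; lengths in mm; the calibration is good to about 2 mm. The wrist camera is an equidistant fisheye: a pixel r from the principal point sees the ray r / f radians off the axis. A picture is of the moment at which its call begins: read the wrist's pose just before it. camera_model takes no time and is no camera call; for the wrist camera it gives the pose at the moment of the call.
- arm.job_done(): hands the job in; it is judged then, once.
The state is a dict: "clock": time; "joints": joint angles; "joint_vel": joint speeds; "joint_efforts": joint torques, N m; "position": TCP position; "ee_rot": TCP orientation; "contact_force": force on the tool from outside, world axes, zero at the start; "wrist_torque": the same for the moment, N m; "gripper_width": finger opening in mm; "grasp_force": force on a finger pad.
Only numpy, scipy, OpenCV 4.12 (cv2) and the standard library are available. Lean on these libraries where they do the work, as an engineer would, in place of code of your own. Each camera call takes 0.05 s, during which the arm holds its last target. There are 200 camera calls.

## Task

The silver remote has slipped most of the way under the riser shelf: draw it out and put it away in the lower tier of the charcoal caddy, in through the open front beside the blue stylus, lying flat, buttons up and straight, pushed fully home so that its nose is against the back wall and its plain hand end faces out. Leave the stylus and everything else standing around as it is, and let go of the remote.

Things in the scene. Friction and masses are not known exactly. Their poses are not given: they have to be found in the camera images.
- remote: Silver slab remote 140 x 40 x 18 mm, about 110 g. Origin: centre of its underside; x along it to the nose, z up out of the buttons. Nose end: black window, black band, small red button; then a black ring pad and six keys; the last 30 mm, the hand end, are plain. It starts flat, buttons up, nose sticking out 40 to 55 mm from under the riser's front edge, up to 0.2 rad askew to it.
- remote_nose (a point): Centre of the remote's nose end face: 70 mm from its middle along x, 9 mm above its underside; same axes as the remote.
- remote_tail (a point): Centre of the remote's hand end face (the plain end): 70 mm from its middle against x, 9 mm above its underside; same axes as the remote.
- riser: Fixed wooden riser shelf. Origin on the cabinet top under the middle of its front edge; x points in under it, z up. Board 320 mm wide (y), 200 mm deep, underside 44 mm and top 56 mm above the cabinet top; side panels' inner faces at y = +-144 mm; front open. On it a black media box, from x = 55 mm back and |y| under 120 mm, top 95 mm above the cabinet top.
- caddy: Fixed two-tier charcoal plastic caddy. Origin on the cabinet top under the middle of its front edge; x points in through the open front, z up. Lower tier: floor x 0 to 122 mm, 6 mm above the cabinet top, no front lip; side walls' inner faces at y = +-90 mm; corner posts reach in to y = +-82 mm (front ones at x 20 to 32 mm). A remote fully home sticks out 18 mm in front.
- caddy_back (a point): Middle of the foot of the lower tier's back wall, at floor height: x = 122 mm, y = 0, z = 6 mm in the caddy's frame (same axes). The back wall stands 22 mm above the floor.
- upper_front (a point): Middle of the lower front edge of the caddy's upper tier: x = 20 mm, y = 0, z = 66 mm in the caddy's frame (same axes), so 60 mm clear above the lower floor. The upper tier reaches back to x = 143 mm, 193 mm wide; its front wall tops out 20 mm and its other walls 40 mm above this point.
- stylus: Blue pen-shaped stylus 137 x 9 x 9 mm, flat sided, does not roll, lying along the lower tier's depth (within 0.08 rad), up to 35 mm to either side of its middle: the remote fits on the wider side. Origin: underside, mid length; x runs to the tip, which is at the back; the blunt end sticks out of the caddy's front by up to 24 mm. Not to be moved.
- dish: Round glass dish, 76 mm across the rim, 30 mm high, on one side of the upper tier. Origin: centre of its underside. Not to be moved.
- coin_box: White plastic coin box 64 x 70 x 46 mm with a slot and a grey press-button latch, on the other side of the upper tier. Origin: centre of its underside. Not to be moved.
- bottle: Tall green drinking bottle, 70 mm across, 235 mm high, standing to the left of the caddy's front (at its y = 150 to 180 mm). Origin: centre of its underside. Not to be moved.
- mug: White mug, 80 mm across and 92 mm high, its handle sticking out about 35 mm along its y, standing to the right of the caddy. Origin: centre of its underside. Not to be moved.
- glasses_case: Brown spectacle case 150 x 56 x 34 mm, long along its x, lying ahead of the riser on its y side (205 to 230 mm from its middle). Origin: centre of its underside. Not to be moved.
- candle: Amber glass candle jar with a wooden lid, 68 mm across, 85 mm high, standing ahead of the riser near its other end. Origin: centre of its underside. Not to be moved.
Not all that is in view belongs to the job. What is meant by the remote is not pink, and is the smaller of those in its own colour.

How it is judged (in metres and radians):
On the way, in this order (a step that is already met when the one before it is completed fails the run):
1. the remote has been drawn clear of the riser shelf, its hand end out past the front edge (x of remote_tail in the frame of riser below -0.003 m), for 0.1 s.
2. the remote's nose has gone in at the caddy's front, below the upper tier (x of remote_nose in the frame of caddy above 0.035 m and x of remote_tail in the frame of caddy below 0.02 m and z of remote_nose in the frame of caddy below 0.066 m and y of remote_nose in the frame of caddy between -0.09 and 0.09 m), for 0.1 s.
At the end, for the whole second after the job is handed in: The remote lies flat (0.06 rad), buttons up, on the lower tier's floor, its nose within 10 mm of the back wall, its length within 0.17 rad of the caddy's depth, at rest and released; the stylus and each of the six other bystanders within 12 mm of where they began (x of remote_nose in the frame of caddy between 0.112 and 0.126 m and y of remote in the frame of caddy between -0.075 and 0.075 m and z of remote in the frame of caddy between 0.003 and 0.009 m and angle between remote's own z axis and vertical below 0.06 rad and angle between the x axis of remote and the x axis of caddy, either way round below 0.17 rad and linear speed of remote below 0.01 m/s and contact force between the fingers and remote below 0.1 N and distance of each of stylus, dish, coin_box, bottle, mug, glasses_case, candle from where it was at the start of the episode below 0.012 m); the robot touches nothing.
It fails at once if the stylus is shifted by more than 20 mm or tipped (distance of stylus from where it was at the start of the episode above 0.02 m or angle between stylus's own z axis and vertical above 0.35 rad).
It fails at once if the glass dish or the coin box is shifted by more than 20 mm or tipped (distance of any of dish, coin_box from where it was at the start of the episode above 0.02 m or angle between any of dish, coin_box's own z axis and vertical above 0.35 rad).
It fails at once if the bottle or the mug is shifted by more than 20 mm or tipped (distance of any of bottle, mug from where it was at the start of the episode above 0.02 m or angle between any of bottle, mug's own z axis and vertical above 0.35 rad).
It fails at once if the spectacle case or the candle is shifted by more than 20 mm or tipped (distance of any of glasses_case, candle from where it was at the start of the episode above 0.02 m or angle between any of glasses_case, candle's own z axis and vertical above 0.35 rad).
It also fails if it takes over 66 s, if anything falls off the work surface, if the arm or the gripper's body presses on something with over 40 N, if the wrist force passes 120 N, or if a joint passes its speed limit or range.

## Working session

There is one attempt and no reset: what is moved stays moved. The work goes in short steps, Python scripts to look and compute and a tool call to move; the robot and the scene stay as the last step left them, time stands still between calls to the robot, and variables do not carry over. Pictures are saved under pics/ and viewed, at most 10 in all, crops included, and the job is handed in when it is done.

Besides the shell and the picture viewer there is one more tool, called after "Call:" as name(argument=value, ...), one argument or row to a line, values as JSON. move_arm: Moves the arm, as the interface text tells. Its arguments: {"type":"object","properties":{"fingers":{"type":"array","items":{"type":"number"}},"travel":{"type":"array","items":{"type":"array","items":{"type":"number"}}},"dr":{"type":"array","items":{"type":"array","items":{"type":"number"}}}},"required":["fingers","travel","dr"]}

```bash
mkdir -p pics
cat > h.py <<'E'
import numpy as np, cv2
from bench import arm
from scipy.spatial.transform import Rotation as R
def ray(cam,u,v,m=None):
    m=m or arm.camera_model(cam); K=np.array(m["intrinsics"]); T=np.array(m["pose"])
    x=(u-K[0,2])/K[0,0]; y=(v-K[1,2])/K[1,1]
    if cam=="wrist":
        r=np.hypot(x,y); d=np.array([x/r*np.sin(r),y/r*np.sin(r),np.cos(r)]) if r>1e-9 else np.array([0,0,1.])
    else: d=np.array([x,y,1.])
    d=np.array([d[0],-d[1],-d[2]]); d=T[:3,:3]@d
    return T[:3,3],d/np.linalg.norm(d)
def atz(cam,u,v,z,m=None):
    o,d=ray(cam,u,v,m); return o+d*(z-o[2])/d[2]
def tri(*rs):
    A=np.zeros((3,3));b=np.zeros(3)
    for o,d in rs:
        P=np.eye(3)-np.outer(d,d);A+=P;b+=P@o
    p=np.linalg.solve(A,b)
    return p,[np.linalg.norm((np.eye(3)-np.outer(d,d))@(p-o)) for o,d in rs]
def proj(cam,p,m=None):
    m=m or arm.camera_model(cam); K=np.array(m["intrinsics"]); T=np.array(m["pose"])
    c=T[:3,:3].T@(np.array(p)-T[:3,3]); c=np.array([c[0],-c[1],-c[2]])
    if cam=="wrist":
        t=np.arctan2(np.hypot(c[0],c[1]),c[2]); n=c[:2]/np.hypot(c[0],c[1])*t
    else: n=c[:2]/c[2]
    return K[0,0]*n[0]+K[0,2],K[1,1]*n[1]+K[1,2]
def snap(cam,name):
    im=arm.get_image(cam); cv2.imwrite(f"pics/{name}.png",im[:,:,::-1]); return im
E
python3 - <<'E'
from h import *
import json,pickle
ms={}
for c in ("scene","side","wrist"):
    m=arm.camera_model(c); ms[c]=m; snap(c,c+"0"); print(c,np.round(m["pose"],3).tolist(),np.round(m["intrinsics"],1).tolist())
pickle.dump(ms,open("m0.pkl","wb"))
s=arm.read_state();print(s["position"],s["ee_rot"],s["clock"])
E
```

```text
scene [[0.511, -0.504, 0.697, 1165.501], [0.86, 0.312, -0.405, -401.519], [-0.013, 0.806, 0.592, 670.276], [0.0, 0.0, 0.0, 1.0]] [[460.1, 0.0, 320.9], [0.0, 460.1, 243.9], [0.0, 0.0, 1.0]]
side [[0.964, 0.143, -0.223, 203.93], [-0.265, 0.515, -0.815, -1092.753], [-0.001, 0.845, 0.535, 803.809], [0.0, 0.0, 0.0, 1.0]] [[541.9, 0.0, 318.0], [0.0, 541.9, 240.6], [0.0, 0.0, 1.0]]
wrist [[-0.281, 0.926, 0.252, 237.819], [-0.96, -0.272, -0.072, 581.127], [0.002, -0.262, 0.965, 372.786], [0.0, 0.0, 0.0, 1.0]] [[371.6, 0.0, 321.4], [0.0, 371.6, 239.0], [0.0, 0.0, 1.0]]
[175.52895292 599.67414017 403.88703968] [ 9.89868504e-01 -1.41984632e-01 -6.40215683e-05  8.39830329e-04] 0.15
```

View pics/scene0.png

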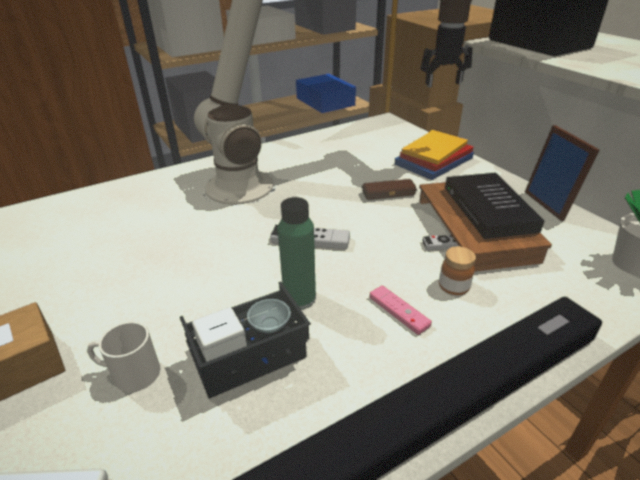

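View pics/side0.png

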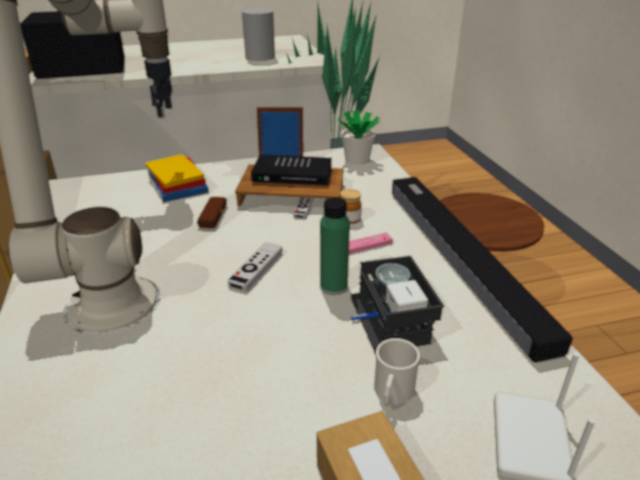

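View pics/wrist0.png

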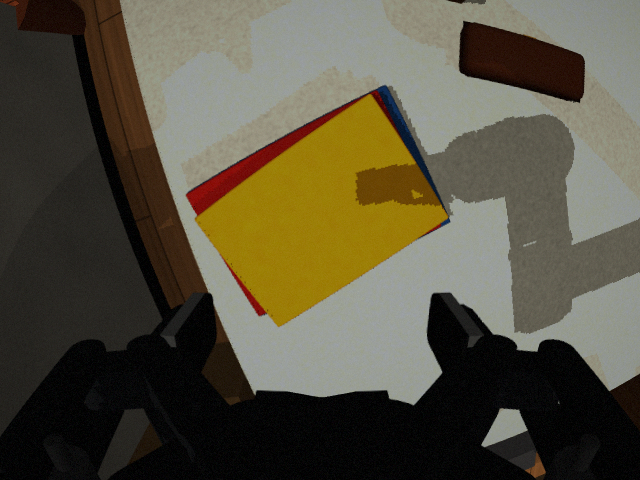

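Scene (438,242) / side (303,207) shows the small silver remote under the riser. Other candidates are a larger silver remote at scene (330,237) / side (256,267) and a pink one at scene (400,308). The first fits the description, so I'll check it in a close crop that also covers the caddy.

Run:
```python
import cv2,numpy as np
s=cv2.imread("pics/scene0.png");d=cv2.imread("pics/side0.png")
c=lambda im,x,y:cv2.resize(im[y:y+75,x:x+100],None,fx=4,fy=4,interpolation=cv2.INTER_CUBIC)
a=cv2.resize(s[165:275,405:552],(400,300),interpolation=cv2.INTER_CUBIC)
b=cv2.resize(d[150:240,230:350],(400,300),interpolation=cv2.INTER_CUBIC)
e=cv2.resize(s[285:399,170:322],(400,300),interpolation=cv2.INTER_CUBIC)
f=cv2.resize(d[255:351,340:468],(400,300),interpolation=cv2.INTER_CUBIC)
cv2.imwrite("pics/mos.png",np.vstack([np.hstack([a,b]),np.hstack([e,f])]))
```

```text
(no output)
```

View pics/mos.png

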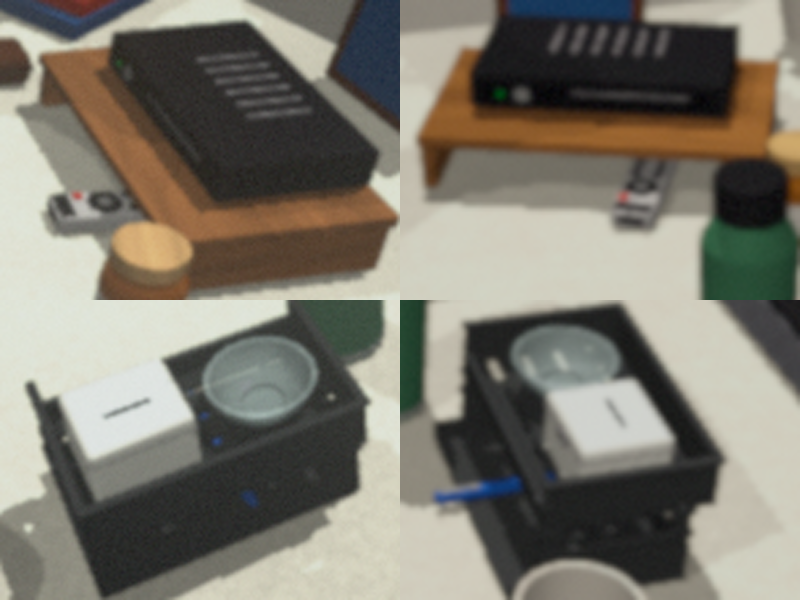

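The crop confirms it: nose out, black window and red button at mosaic (75,200) and (630,205). The caddy opens toward −x, with the stylus blunt end at mosaic (440,497).

Run:
```python
from h import *
a=lambda u,v:(405+u*.3675,165+v*.3667); b=lambda u,v:(230+(u-400)*.3,150+v*.3)
e=lambda u,v:(170+u*.38,285+(v-300)*.38); f=lambda u,v:(340+(u-400)*.32,255+(v-300)*.32)
S=lambda p:ray("scene",*p); D=lambda p:ray("side",*p)
def t(n,p,q):
    r=tri(S(p),D(q)); print(n,np.round(r[0],1),np.round(r[1],1))
t("riserFL",a(42,57),b(420,138)); t("riserFR",a(188,240),b(775,155)); 
t("nose near top",a(48,203),b(618,207)); t("nose far top",a(62,222),b(655,212)) 
t("red",a(78,196),b(626,197))
t("caddy back L",e(368,402),f(625,305)); t("caddy back R",e(83,512),f(720,460))
t("caddy front L",e(290,308),f(465,325))
z=lambda n,c,p,h:print(n,np.round(atz(c,*p,h)[:2],1))
z("riserFL",'side',b(420,138),56);z("riserFR",'side',b(775,155),56);z("riserFLs",'scene',a(42,57),56);z("riserFRs",'scene',a(188,240),56)
z("nose1s","scene",a(48,203),18);z("nose2s","scene",a(62,222),18);z("nose1","side",b(618,207),18);z("nose2","side",b(655,212),18)
z("cBL","side",f(625,305),106);z("cBR","side",f(720,460),106);z("cFL","side",f(465,325),106)
z("cBLs","scene",e(368,402),106);z("cBRs","scene",e(83,512),106);z("cFLs","scene",e(290,308),106);z("cFRs","scene",e(30,385),106)
z("stylus end","side",f(440,497),12);z("stylus in","side",f(515,485),15)
z("bottle","side",(334,290),0);z("mug","side",(396,403),0)
z("bottle top","scene",(295,205),235);z("mug","scene",(128,335),92);z("candle","scene",(459,256),85)
z("case","scene",(388,188),30)
```

```text
riserFL [352.5 387.3  52.3] [0.1 0.1]
riserFR [653.  277.   55.2] [6.2 6.2]
nose near top [509.2 266.4  18.8] [3.6 3.6]
nose far top [539.1 255.5  17.9] [1. 1.]
red [520.3 289.6  19.4] [0.7 0.7]
caddy back L [ 686.9 -148.1  104.3] [1.9 1.9]
caddy back R [ 673.9 -331.6  103.1] [0.5 0.5]
caddy front L [ 567.8 -141.9   98.1] [4. 4.]
riserFL [351.8 380.4]
riserFR [651.1 263.1]
riserFLs [357.5 382.4]
riserFRs [647.9 285.1]
nose1s [512.3 262.3]
nose2s [540.3 254. ]
nose1 [509.7 274.8]
nose2 [539.1 257.3]
cBL [ 685.6 -153.3]
cBR [ 672.  -335.4]
cFL [ 563.6 -146.3]
cBLs [ 686.5 -147.1]
cBRs [ 676.  -331.6]
cFLs [ 580.3 -149.2]
cFRs [ 558.7 -327.1]
stylus end [ 523.9 -217.9]
stylus in [ 578.7 -223.1]
bottle [517.8 -94. ]
mug [ 529.7 -458. ]
bottle top [527.2 -83.2]
mug [ 537.3 -414.9]
candle [663.4 218.9]
case [284.5 331.1]
```

```bash
cat >> h.py <<'E'
def go(xyz,yaw,tilt=0.):
    "travel and dr to bring TCP to xyz, tool x at yaw (deg), tool tilted about its y (deg)"
    s=arm.read_state(); A=R.from_quat(s["ee_rot"])
    y=np.radians(yaw); ex=np.array([np.cos(y),np.sin(y),0]); ez=np.array([0,0,-1.]); ey=np.cross(ez,ex)
    B=R.from_matrix(np.c_[ex,ey,ez])*R.from_rotvec([0,np.radians(tilt),0])
    print("travel",np.round(A.inv().apply(np.array(xyz)-s["position"]),1).tolist(),"dr",np.round((A.inv()*B).as_rotvec(),3).tolist(),"t",s["clock"])
E
python3 - <<'E'
from h import *
go([490,180,340],-110)
print(atz("side",245,283,18),atz("side",272,250,18),atz("scene",340,240,18))
E
```

```text
travel [419.8, 314.2, 64.5] dr [0.001, -0.001, 1.635] t 0.15
[311.70212379 -32.57419048  18.        ] [402.9595439  92.6118083  18.       ] [409.34160292  91.67154346  18.        ]
```

Call:
move_arm(
  fingers=[85,85,85,85,85,85,85,85,85,85],
  travel=[
    [42,31,6],
    [84,63,13],
    [126,94,19],
    [168,126,26],
    [210,157,32],
    [252,188,39],
    [294,220,45],
    [336,251,52],
    [378,283,58],
    [420,314,64],
  ],
  dr=[
    [0,0,0.15],
    [0,0,0.3],
    [0,0,0.45],
    [0,0,0.6],
    [0,0,0.75],
    [0,0,0.9],
    [0,0,1.05],
    [0,0,1.2],
    [0,0,1.35],
    [0,0,1.49],
  ],
)

```text
clock: 1.15
position: [474.2, 201.1, 343.7]
ee_rot: [-0.629, 0.777, 0.0, 0.0]
contact_force: [0.9, 0.7, 0.0]
gripper_width: 85.2
grasp_force: 0.0
```

Run:
```python
from h import *
go([490,180,340],-110)
```

```text
travel [17.3, -19.8, 3.7] dr [0.0, 0.0, 0.139] t 1.15
```

Call:
move_arm(
  fingers=[85,85,85],
  travel=[
    [0,0,0],
    [0,0,0],
    [0,0,0],
  ],
  dr=[
    [0,0,0.145],
    [0,0,0.145],
    [0,0,0.145],
  ],
)

```text
clock: 1.45
position: [473.4, 203.0, 343.9]
ee_rot: [-0.575, 0.818, 0.0, -0.0]
contact_force: [-0.2, 0.4, 0.1]
gripper_width: 84.8
grasp_force: 0.0
```

Run:
```python
from h import *
import pickle
m=arm.camera_model("wrist"); pickle.dump(m,open("m1.pkl","wb")); snap("wrist","w1"); go([490,180,340],-110)
```

```text
travel [16.4, -23.8, 4.0] dr [0.0, 0.0, 0.004] t 1.5
```

View pics/w1.png

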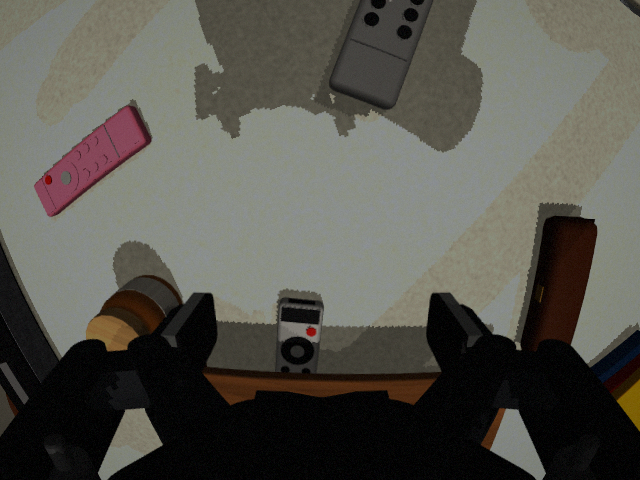

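The wrist picture shows the remote's nose edge at (279,298)–(323,298), with its flanks running down to (277,370) and (320,372). The riser front edge runs (205,370)–(438,376). The candle is far left and the glasses case far right.

Run:
```python
from h import *
import pickle
m=pickle.load(open("m1.pkl","rb"))
P={}
for n,u,v,h in (("nL",279,299,18),("nR",323,299,18),("sL",276,370,18),("sR",320,372,18),("red",311,331,18),("rL",205,369,56),("rM",320,375,56),("rR",437,374,56)):
    P[n]=atz("wrist",u,v,h,m); print(n,np.round(P[n][:2],1))
for a,b in (("sL","nL"),("sR","nR"),("rL","rR"),("nL","nR")): d=P[b]-P[a]; print(a,b,np.degrees(np.arctan2(d[1],d[0])),np.linalg.norm(d))
p,e=tri(ray("wrist",311,331,m),ray("side",230+226*.3,150+197*.3),ray("scene",405+78*.3675,165+196*.3667));print("red",p,e)
p,e=tri(ray("wrist",323,299,m),ray("side",295.4,212.1),ray("scene",422.6,239.4));print("nR",p,e)
```

```text
nL [529.9 254.6]
nR [493.7 267.4]
sL [561.7 323.7]
sR [522.6 339.6]
red [514.7 293.8]
rL [607.  281.6]
rM [514.4 317. ]
rR [420.  354.9]
sL nL -114.74497596785575 76.14008010491385
sR nR -111.81671947967911 77.79968123494082
rL rR 158.59869812171692 200.84458630910896
nL nR 160.53225124975307 38.33653274515103
red [517.83315421 293.21095506  17.06607958] [np.float64(3.1362191381593036), np.float64(3.476916701745275), np.float64(0.5487323930961922)]
nR [502.9615226  270.00822728  14.85231672] [np.float64(8.70302040363795), np.float64(7.963453896946703), np.float64(4.402322492743417)]
```

Run:
```python
from h import *
go([519.5,279.5,250],-112.5);go([519.5,279.5,176],-112.5)
```

```text
travel [-87.2, -17.8, 94.0] dr [0.0, 0.0, 0.047] t 1.5
travel [-87.2, -17.8, 168.0] dr [0.0, 0.0, 0.047] t 1.5
```

Call:
move_arm(
  fingers=[85,85,85,85,85,85,85,85],
  travel=[
    [-29,-6,31],
    [-58,-12,62],
    [-87,-18,94],
    [-87,-18,94],
    [-87,-18,125],
    [-87,-18,150],
    [-87,-18,165],
    [-87,-18,165],
  ],
  dr=[
    [0,0,0.02],
    [0,0,0.047],
    [0,0,0.047],
    [0,0,0.047],
    [0,0,0.047],
    [0,0,0.047],
    [0,0,0.047],
    [0,0,0.047],
  ],
)

```text
clock: 2.3
position: [518.8, 278.7, 177.6]
ee_rot: [-0.555, 0.832, -0.0, -0.002]
contact_force: [-0.2, 0.5, 0.3]
gripper_width: 84.6
grasp_force: 0.0
```

Run:
```python
from h import *
snap("wrist","w2"); go([519.5,279.5,175],-112.5)
```

```text
travel [-0.4, 0.2, 4.1] dr [0.0, -0.001, -0.0] t 2.35
```

View pics/w2.png

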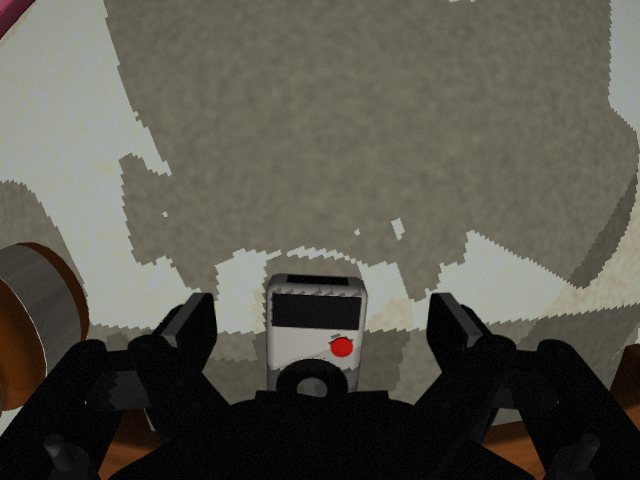

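The remote's nose sits centred between the open fingers: remote at columns 266–366, fingers at 215 and 430. I'll lower a little and close.

Call:
move_arm(
  fingers=[85,80,30,20,20,20,20,20],
  travel=[
    [0,0,5],
    [0,0,9],
    [0,0,9],
    [0,0,9],
    [0,0,9],
    [0,0,9],
    [0,0,9],
    [0,0,9],
  ],
  dr=[
    [0,0,0],
    [0,0,0],
    [0,0,0],
    [0,0,0],
    [0,0,0],
    [0,0,0],
    [0,0,0],
    [0,0,0],
  ],
)

```text
clock: 3.15
position: [520.7, 279.0, 172.3]
ee_rot: [-0.555, 0.832, -0.0, 0.002]
contact_force: [-1.7, 0.7, 9.5]
gripper_width: 38.9
grasp_force: 63.9
```

Call:
move_arm(
  fingers=[20,20,20,20,20,20,20,20,20,20],
  travel=[
    [8,0,-2],
    [25,0,-2],
    [45,0,-2],
    [65,0,-2],
    [85,0,-2],
    [105,0,-2],
    [125,0,-2],
    [140,0,-2],
    [150,0,-2],
    [150,0,-2],
  ],
  dr=[
    [0,0,0],
    [0,0,0],
    [0,0,0],
    [0,0,0],
    [0,0,0],
    [0,0,0],
    [0,0,0],
    [0,0,0],
    [0,0,0],
    [0,0,0],
  ],
)

```text
clock: 4.15
position: [461.7, 138.8, 172.2]
ee_rot: [-0.554, 0.833, -0.0, -0.001]
contact_force: [-0.6, -3.8, 5.1]
gripper_width: 38.8
grasp_force: 61.6
```

Run:
```python
from h import *
snap("scene","s2"); snap("wrist","w3")
a=cv2.imread("pics/s2.png")[150:330,300:540];b=cv2.imread("pics/w3.png")
cv2.imwrite("pics/c3.png",np.vstack([cv2.resize(a,(400,300)),cv2.resize(b,(400,300))]))
```

```text
(no output)
```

View pics/c3.png

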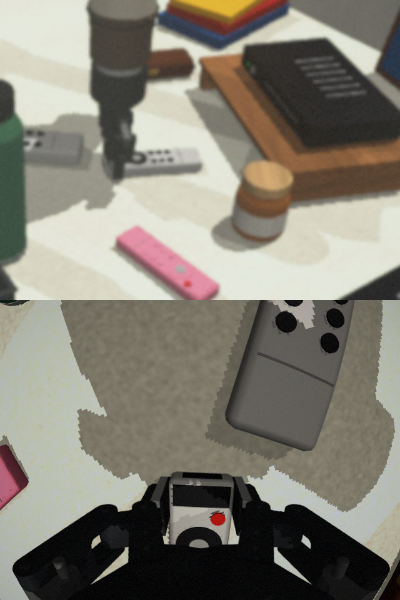

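The remote is clear of the riser and straight in the fingers. Next I regrasp at the hand end, 109 mm back along the tool's −x.

Call:
move_arm(
  fingers=[70,70,70,70,70,70,70,70,70,70],
  travel=[
    [0,0,0],
    [0,0,0],
    [0,0,0],
    [0,0,0],
    [0,0,-20],
    [0,0,-50],
    [-40,0,-60],
    [-80,0,-60],
    [-109,0,-60],
    [-109,0,-50],
  ],
  dr=[
    [0,0,0],
    [0,0,0],
    [0,0,0],
    [0,0,0],
    [0,0,0],
    [0,0,0],
    [0,0,0],
    [0,0,0],
    [0,0,0],
    [0,0,0],
  ],
)

```text
clock: 5.25
position: [506.3, 244.5, 223.2]
ee_rot: [-0.556, 0.831, 0.0, 0.003]
contact_force: [-0.4, 0.4, 0.9]
gripper_width: 70.0
grasp_force: 0.0
```

Run:
```python
from h import *
im=snap("wrist","w4"); snap("side","d4")
b=cv2.imread("pics/d4.png")[140:320,200:440]
cv2.imwrite("pics/c4.png",np.vstack([im[:,:,::-1][:420],cv2.resize(b,(640,480))])[:,:][:900])
cv2.imwrite("pics/c4.png",np.hstack([cv2.resize(im[:,:,::-1],(400,300)),cv2.resize(b,(400,300))]))
go([503.4,239.5,172],-112.5)
```

```text
travel [1.0, -0.4, 48.2] dr [0.002, -0.003, -0.003] t 5.35
```

View pics/c4.png

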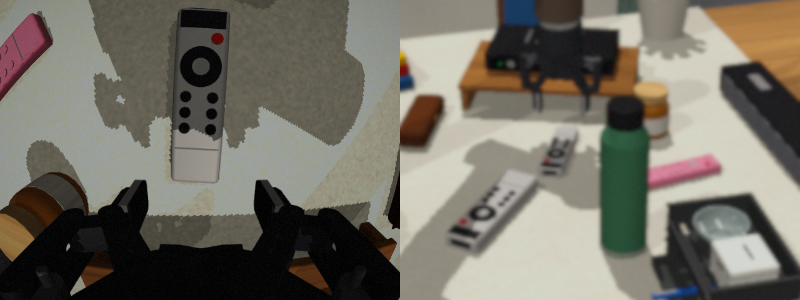

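The hand end's edge is at wrist (278,285)–(350,291), in full-resolution pixels. I'll compute the axis and the grasp shift from that.

Run:
```python
from h import *
T=[atz("wrist",u*1.6,v*1.6,18) for u,v in((172,180),(217,182),(180,12),(227,14))]
print(np.round(T,1)[:,:2])
t=(T[0]+T[1])/2;n=(T[2]+T[3])/2;d=n-t;yaw=np.degrees(np.arctan2(d[1],d[0]));print(t,yaw,np.linalg.norm(d))
g=t+d/np.linalg.norm(d)*12; g[2]=172; go(g,yaw)
```

```text
[[525.3 236.7]
 [492.7 252.2]
 [468.  119.5]
 [436.5 134.3]]
[508.97551398 244.44070361  18.        ] -115.76552858159839 130.51776961799476
travel [6.2, -3.0, 48.2] dr [0.002, -0.003, 0.054] t 5.35
```

Call:
move_arm(
  fingers=[70,70,70,60,20,20,20,20,20,20],
  travel=[
    [5,-2,10],
    [5,-2,30],
    [5,-2,46],
    [5,-2,47],
    [5,-2,47],
    [5,-2,47],
    [5,-2,47],
    [5,-2,47],
    [5,-2,46],
    [5,-2,46],
  ],
  dr=[
    [0,0,0.03],
    [0,0,0.03],
    [0,0,0.03],
    [0,0,0.03],
    [0,0,0.03],
    [0,0,0.03],
    [0,0,0.03],
    [0,0,0.03],
    [0,0,0.03],
    [0,0,0.03],
  ],
)

```text
clock: 6.35
position: [504.2, 235.3, 176.1]
ee_rot: [-0.542, 0.841, 0.0, 0.0]
contact_force: [-0.7, 0.5, -1.1]
gripper_width: 38.8
grasp_force: 61.4
```

Run:
```python
from h import *
go([504,235,300],-114);go([400,60,300],-112);go([375,-120,300],-90);go([375,-262,300],-4)
```

```text
travel [0.3, 0.0, -123.9] dr [0.0, 0.0, -0.007] t 6.35
travel [202.7, 22.4, -123.9] dr [-0.0, 0.0, -0.042] t 6.35
travel [376.9, -29.3, -124.0] dr [-0.0, 0.0, -0.426] t 6.35
travel [506.2, -88.0, -124.1] dr [-0.0, 0.0, -1.927] t 6.35
```

Call:
move_arm(
  fingers=[20,20,20,20,20,20,20,20,20,20],
  travel=[
    [0,0,-25],
    [0,0,-65],
    [10,1,-105],
    [45,5,-124],
    [85,9,-124],
    [125,14,-124],
    [165,18,-124],
    [203,22,-124],
    [240,11,-124],
    [275,0,-124],
  ],
  dr=[
    [0,0,0],
    [0,0,0],
    [0,0,0],
    [0,0,0],
    [0,0,0],
    [0,0,0],
    [0,0,0],
    [0,0,-0.04],
    [0,0,-0.12],
    [0,0,-0.2],
  ],
)

```text
clock: 7.35
position: [389.4, -16.4, 300.2]
ee_rot: [-0.625, 0.781, 0.0, 0.0]
contact_force: [0.7, 0.5, -1.7]
gripper_width: 38.4
grasp_force: 61.3
```

Run:
```python
from h import *
go([375,-120,300],-90);go([375,-262,300],-4)
```

```text
travel [104.2, -8.7, 0.1] dr [-0.0, 0.0, -0.222] t 7.35
travel [242.7, -40.0, 0.1] dr [-0.001, 0.0, -1.723] t 7.35
```

Call:
move_arm(
  fingers=[20,20,20,20,20,20,20,20,20,20],
  travel=[
    [35,-3,0],
    [70,-6,0],
    [100,-9,0],
    [135,-16,0],
    [170,-23,0],
    [200,-30,0],
    [220,-36,0],
    [238,-40,0],
    [238,-40,0],
    [238,-40,0],
  ],
  dr=[
    [0,0,-0.08],
    [0,0,-0.16],
    [0,0,-0.24],
    [0,0,-0.38],
    [0,0,-0.52],
    [0,0,-0.66],
    [0,0,-0.8],
    [0,0,-0.94],
    [0,0,-1.08],
    [0,0,-1.22],
  ],
)

```text
clock: 8.35
position: [375.8, -256.6, 299.6]
ee_rot: [0.959, -0.283, -0.001, -0.0]
contact_force: [-0.1, -0.2, -2.1]
gripper_width: 38.2
grasp_force: 61.2
```

Call:
move_arm(
  fingers=[20,20,20,20,20,20],
  travel=[
    [0,0,0],
    [0,0,0],
    [0,0,0],
    [0,0,0],
    [0,0,0],
    [0,0,0],
  ],
  dr=[
    [0,0,-0.13],
    [0,0,-0.26],
    [0,0,-0.38],
    [0,0,-0.48],
    [0,0,-0.48],
    [0,0,-0.48],
  ],
)

```text
clock: 8.95
position: [376.1, -255.9, 299.9]
ee_rot: [0.999, -0.049, -0.0, -0.0]
contact_force: [-0.7, 0.1, -1.4]
gripper_width: 38.5
grasp_force: 61.3
```

Run:
```python
from h import *
import pickle
m=arm.camera_model("wrist");pickle.dump(m,open("m5.pkl","wb"))
snap("wrist","w5"); go([375,-262,300],-4)
```

```text
travel [-0.5, 6.1, -0.1] dr [-0.0, 0.0, -0.029] t 9.0
```

View pics/w5.png

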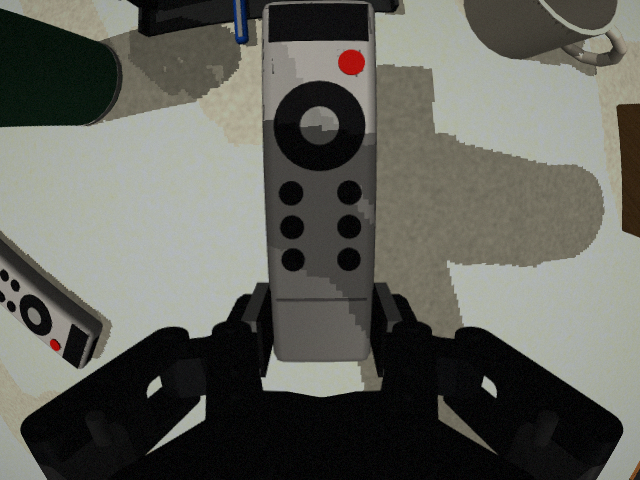

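The remote is held straight, columns 264–376. The caddy's floor front edge runs from (140,34) to about (398,10), the stylus blunt end is at (242,42), and the bottle and mug are clear.

Run:
```python
from h import *
import pickle
m=pickle.load(open("m5.pkl","rb"))
im=cv2.imread("pics/w5.png").astype(int)
q=lambda n,u,v,z:print(n,np.round(atz("wrist",u,v,z,m)[:2],1))
q("cL",140,34,6);q("cR",398,10,6);q("cR",398,10,0);q("sty end",242,42,6);q("sty end top",242,42,15);q("sty 0",240,0,15)
q("remote tail",320,360,136);q("nose",318,3,140)
q("mugR handle",600,62,50);q("mug",565,30,92)
# dark floor edge per column, blue pixels
for c in (150,170,190,210,230,255,385,392):
    g=im[:70,c].sum(1); r=np.where(g<120)[0]; print(c,r.max() if len(r) else None, np.round(atz("wrist",c,r.max(),3,m)[:2],1) if len(r) else '')
b=(im[:,:,0]>im[:,:,2]+40)&(im[:,:,0]>im[:,:,1]+20)
v,u=np.where(b[:80,:]); 
for r in (2,10,20,30,38): 
    uu=u[v==r]; print(r,uu.min() if len(uu) else 0,uu.max() if len(uu) else 0,np.round(atz("wrist",uu.mean(),r,13,m)[:2],1) if len(uu) else '')
mm=arm.camera_model("scene")
for p in ((538,-231),): pass
# check caddy estimate back corners in scene/side
for cx,cy in ((143,96),(143,-96),(20,96)):
    a=np.radians(-4);o=np.array([538,-231]);w=o+cx*np.array([np.cos(a),np.sin(a)])+cy*np.array([-np.sin(a),np.cos(a)])
    print(w,proj("scene",[*w,106]),proj("side",[*w,106]))
```

```text
cL [ 544.4 -133.7]
cR [ 533.5 -326.7]
cR [ 535.6 -328.1]
sty end [ 519.4 -213.4]
sty end top [ 516.7 -215.1]
sty 0 [ 549.4 -216.1]
remote tail [ 352.1 -253. ]
nose [ 490.6 -266.1]
mugR handle [ 492.7 -468. ]
mug [ 498.9 -403.6]
150 36 [ 541.4 -140.9]
170 31 [ 541.2 -157.9]
190 27 [ 540.5 -174.3]
210 24 [ 539.4 -190. ]
230 21 [ 538.7 -205.3]
255 18 [ 537.7 -223.8]
385 11 [ 533.9 -317.6]
392 11 [ 533.8 -322.8]
2 233 244 [ 548.8 -214.8]
10 233 244 [ 542.5 -214.1]
20 234 245 [ 534.4 -214.5]
30 235 246 [ 526.6 -214.7]
38 235 246 [ 520.5 -213.9]
[ 687.34828067 -145.20902692] (np.float64(311.0306576235431), np.float64(323.6376987556905)) (np.float64(411.2780820780303), np.float64(254.59606360608075))
[ 673.95503771 -336.74132457] (np.float64(197.83613539733273), np.float64(366.0537340730764)) (np.float64(443.599357921039), np.float64(306.4562257326075))
[ 564.64790248 -136.62898065] (np.float64(282.4633709656266), np.float64(280.88510201551486)) (np.float64(359.8198821835176), np.float64(260.58925230265544))
```

Run:
```python
from h import *
import pickle
m=pickle.load(open("m5.pkl","rb"))
for z in (125,130,135,140,142,145,150):
    w=lambda a,b:np.linalg.norm(atz("wrist",*a,z,m)-atz("wrist",*b,z,m))
    print(z,"tail w",round(w((273,350),(371,350)),1),"mid",round(w((266,200),(374,200)),1),"nose w",round(w((263,40),(377,40)),1),np.round(atz("wrist",321,360,z,m),1)[:2],np.round(atz("wrist",319,2,z,m),1)[:2])
s=3.2;a=np.radians(-s);o=np.array([538,-230.5]);ex=np.array([np.cos(a),np.sin(a)]);ey=np.array([-np.sin(a),np.cos(a)])
for cx in(-165,-150,-60,-30): print(cx,np.round(o+cx*ex-42*ey,1))
```

```text
125 tail w 44.5 mid 42.6 nose w 44.0 [ 344.7 -252.6] [ 496.8 -267. ]
130 tail w 43.0 mid 41.1 nose w 42.5 [ 348. -253.] [ 494.8 -266.8]
135 tail w 41.4 mid 39.6 nose w 40.9 [ 351.4 -253.3] [ 492.9 -266.6]
140 tail w 39.9 mid 38.1 nose w 39.4 [ 354.7 -253.6] [ 490.9 -266.5]
142 tail w 39.3 mid 37.5 nose w 38.8 [ 356.1 -253.8] [ 490.1 -266.4]
145 tail w 38.3 mid 36.7 nose w 37.9 [ 358.1 -254. ] [ 489.  -266.3]
150 tail w 36.8 mid 35.2 nose w 36.3 [ 361.4 -254.3] [ 487.  -266.2]
-165 [ 370.9 -263.2]
-150 [ 385.9 -264.1]
-60 [ 475.7 -269.1]
-30 [ 505.7 -270.8]
```

Run:
```python
from h import *
go([380.9,-263.8,300],-3.2);go([380.9,-263.8,192],-3.2)
```

```text
travel [5.5, 7.3, -0.1] dr [-0.0, 0.0, -0.043] t 9.0
travel [5.5, 7.3, 107.9] dr [-0.0, 0.0, -0.043] t 9.0
```

Call:
move_arm(
  fingers=[20,20,20,20,20,20,20,20],
  travel=[
    [5.5,7.3,0],
    [5.5,7.3,10],
    [5.5,7.3,40],
    [5.5,7.3,70],
    [5.5,7.3,95],
    [5.5,7.3,108],
    [5.5,7.3,108],
    [5.5,7.3,108],
  ],
  dr=[
    [0,0,-0.043],
    [0,0,-0.043],
    [0,0,-0.043],
    [0,0,-0.043],
    [0,0,-0.043],
    [0,0,-0.043],
    [0,0,-0.043],
    [0,0,-0.043],
  ],
)

```text
clock: 9.8
position: [381.1, -263.8, 191.8]
ee_rot: [1.0, -0.027, -0.0, -0.0]
contact_force: [0.7, 0.4, -0.7]
gripper_width: 38.8
grasp_force: 61.3
```

Run:
```python
from h import *
go([475.7,-269.1,191],-3.2);go([505.7,-270.8,191],-3.2)
im=snap("wrist","w6").astype(int)
# stylus (blue) rows now, caddy edge columns
b=(im[:,:,2]>im[:,:,0]+40)&(im[:,:,2]>im[:,:,1]+20)
v,u=np.where(b[:150]); print(v.min() if len(v) else None,v.max() if len(v) else None)
if len(v):
  for r in range(v.min(),v.max()+1,8):
    uu=u[v==r]
    if len(uu): print(r,uu.min(),uu.max(),np.round(atz("wrist",uu.mean(),r,14)[:2],1))
```

```text
travel [94.8, 0.2, 0.7] dr [-0.0, 0.001, 0.001] t 9.8
travel [124.8, 0.3, 0.7] dr [-0.0, 0.001, 0.001] t 9.8
None None
```

Insert gently: nose in first, then lower onto the floor.

Call:
move_arm(
  fingers=[20,20,20,20,20,20,20,20,20,20],
  travel=[
    [10,0,0],
    [25,0,0],
    [40,0,0],
    [55,0,0],
    [70,0,0],
    [85,0,0],
    [100,0,0],
    [115,0,0],
    [122,0,0],
    [122,0,0],
  ],
  dr=[
    [0,0,0],
    [0,0,0],
    [0,0,0],
    [0,0,0],
    [0,0,0],
    [0,0,0],
    [0,0,0],
    [0,0,0],
    [0,0,0],
    [0,0,0],
  ],
)

```text
clock: 10.85
position: [504.0, -270.4, 192.6]
ee_rot: [1.0, -0.027, 0.001, 0.0]
contact_force: [0.6, 0.1, -1.2]
gripper_width: 38.4
grasp_force: 61.3
```

Run:
```python
from h import *
w=snap("wrist","w7"); d=snap("side","d7")
a=cv2.resize(d[255:375,310:470],(800,600),interpolation=cv2.INTER_CUBIC)
cv2.imwrite("pics/c7.png",a[:,:,::-1]); cv2.imwrite("pics/c7b.png",np.hstack([cv2.resize(w,(400,300)),cv2.resize(d[255:375,310:470],(400,300),interpolation=cv2.INTER_CUBIC)])[:,:,::-1])
b=(w[:,:,2].astype(int)>w[:,:,0].astype(int)+40)
v,u=np.where(b); print(len(v),u.min() if len(u) else 0,u.max() if len(u) else 0,v.min() if len(u) else 0, v.max() if len(u) else 0)
```

```text
936 177 203 104 270
```

Call:
move_arm(
  fingers=[20,20,20,20,20],
  travel=[
    [0,0,4],
    [0,0,7],
    [0,0,9],
    [0,0,10],
    [0,0,10],
  ],
  dr=[
    [0,0,0],
    [0,0,0],
    [0,0,0],
    [0,0,0],
    [0,0,0],
  ],
)

```text
clock: 11.45
position: [502.7, -270.4, 181.9]
ee_rot: [1.0, -0.027, -0.0, -0.0]
contact_force: [-1.2, -0.9, -0.6]
gripper_width: 38.5
grasp_force: 61.5
```

Run:
```python
from h import *
w=cv2.imread("pics/w7.png").astype(int)
b=(w[:,:,0]>w[:,:,2]+40); v,u=np.where(b)
for r in (110,150,190,230,265):
    uu=u[v==r]; print(r,uu.min() if len(uu) else 0,uu.max() if len(uu) else 0)
m=arm.camera_model("wrist"); T=np.array(m["pose"]);T[2,3]+=9.5;m=dict(m,pose=T)
print(atz("wrist",190,270,13,m),atz("wrist",190,110,13,m))
print(arm.read_state()["position"])
```

```text
110 179 189
150 0 0
190 0 0
230 180 199
265 185 202
[ 516.5870175  -213.14301957   13.        ] [ 584.7682724  -221.28645832   13.        ]
[ 502.74170989 -270.44859468  181.93571888]
```

Call:
move_arm(
  fingers=[20,20,20],
  travel=[
    [0,0,1.5],
    [0,0,2],
    [0,0,2],
  ],
  dr=[
    [0,0,0],
    [0,0,0],
    [0,0,0],
  ],
)

```text
clock: 11.75
position: [502.8, -270.5, 181.4]
ee_rot: [1.0, -0.027, 0.0, 0.0]
contact_force: [-3.6, 1.2, 7.6]
gripper_width: 38.4
grasp_force: 62.5
```

Touched down on the floor. Now release, lift, back off, close the fingers and push from behind.

Call:
move_arm(
  fingers=[54,54,54,54,54,54,54,54,54,54],
  travel=[
    [0,0,-0.5],
    [0,0,-0.5],
    [0,0,-0.5],
    [0,0,-0.5],
    [0,0,-10],
    [0,0,-35],
    [0,0,-45],
    [-30,0,-45],
    [-65,0,-45],
    [-65,0,-45],
  ],
  dr=[
    [0,0,0],
    [0,0,0],
    [0,0,0],
    [0,0,0],
    [0,0,0],
    [0,0,0],
    [0,0,0],
    [0,0,0],
    [0,0,0],
    [0,0,0],
  ],
)

```text
clock: 12.75
position: [433.7, -266.3, 224.8]
ee_rot: [1.0, -0.028, -0.002, -0.001]
contact_force: [1.2, 0.2, -0.6]
gripper_width: 54.0
grasp_force: 0.0
```

Run:
```python
from h import *
import pickle
m=arm.camera_model("wrist");pickle.dump(m,open("m8.pkl","wb"))
snap("wrist","w8"); print(arm.read_state()["position"])
```

```text
[ 436.09775608 -266.77500395  225.37310434]
```

View pics/w8.png

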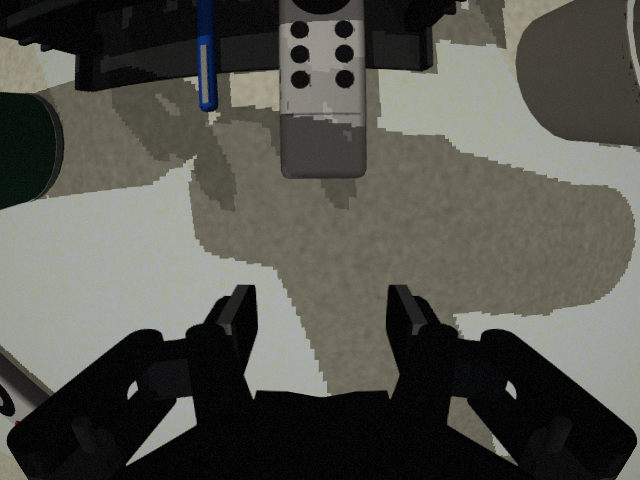

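The remote lies straight in the lower tier, beside the stylus (its end at (208,110)). The hand end's edge is at (282,176)–(366,176), and the floor front edge runs (76,88)–(433,68). This was the tenth picture, so from here I go by numbers.

Run:
```python
from h import *
import pickle
m=pickle.load(open("m8.pkl","rb"))
L=atz("wrist",282,174,24,m);Rr=atz("wrist",366,174,24,m);t=(L+Rr)/2
F=[atz("wrist",282,120,24,m),atz("wrist",365,120,24,m)]
print("tail",np.round(t[:2],1),np.round(L[:2]-Rr[:2],1),"axis at kb",np.round((F[0]+F[1])[:2]/2,1))
a=atz("wrist",76,88,3,m)[:2];b=atz("wrist",433,68,3,m)[:2];d=a-b
yaw=np.degrees(np.arctan2(-d[0],d[1]));print("corners",a,b,yaw,np.linalg.norm(d))
o=(a+b)/2;y=np.radians(yaw);ex=np.array([np.cos(y),np.sin(y)]);ey=np.array([-ex[1],ex[0]])
print("tail in caddy",(t[:2]-o)@ex,(t[:2]-o)@ey)
print("home tail",o-18*ex+ey*((t[:2]-o)@ey))
go([t[0]-30,t[1]+30*np.sin(np.radians(3.2)),181],-3.2)
```

```text
tail [ 482.5 -269.8] [ 2.1 38.4] axis at kb [ 507.3 -271. ]
corners [ 546.24850859 -127.1720716 ] [ 534.65188051 -329.52588393] -3.2799573527653427 202.6858336154226
tail in caddy -55.49362016647436 -44.72418006578337
home tail [ 519.92079577 -271.97002852]
travel [16.5, 0.5, 44.4] dr [-0.0, 0.001, 0.001] t 12.8
```

Run:
```python
from h import *
go([435,-267.3,224],-3.2,6.9);go([435,-267.3,181],-3.2,6.9)
```

```text
travel [-1.1, 0.6, 1.4] dr [-0.0, 0.121, 0.001] t 12.8
travel [-1.0, 0.6, 44.4] dr [-0.0, 0.121, 0.001] t 12.8
```

Call:
move_arm(
  fingers=[0,0,0,0,0,0,0,0,0,0],
  travel=[
    [-1,0.6,0],
    [-1,0.6,0],
    [-1,0.6,0],
    [-1,0.6,0],
    [-1,0.6,0],
    [-1,0.6,10],
    [-1,0.6,25],
    [-1,0.6,38],
    [-1,0.6,44],
    [-1,0.6,44],
  ],
  dr=[
    [0,0.06,0],
    [0,0.12,0],
    [0,0.12,0],
    [0,0.12,0],
    [0,0.12,0],
    [0,0.12,0],
    [0,0.12,0],
    [0,0.12,0],
    [0,0.12,0],
    [0,0.12,0],
  ],
)

```text
clock: 13.8
position: [436.7, -267.3, 179.7]
ee_rot: [0.998, -0.027, 0.058, 0.001]
contact_force: [0.1, 0.1, 0.7]
gripper_width: 0.2
grasp_force: 0.0
```

Run:
```python
from h import *
s=arm.read_state(); A=R.from_quat(s["ee_rot"]);p=s["position"];tip=p+A.apply([0,0,173]);print(p,tip,s["contact_force"],s["gripper_width"])
y=np.radians(-3.2);f=A.inv().apply([np.cos(y),np.sin(y),0]);print("forward 1mm:",f,"forward 45:",45*f)
```

```text
[ 436.67359901 -267.34918169  179.67688199] [ 456.85605182 -268.33819921    7.86101997] [0.07331261 0.14949638 0.68891772] 0.182207680988928
forward 1mm: [0.99315352 0.00203284 0.1167988 ] forward 45: [44.69190827  0.09147777  5.25594591]
```

Call:
move_arm(
  fingers=[0,0,0,0,0,0,0,0],
  travel=[
    [8,0,0.9],
    [14,0,1.6],
    [20,0,2.3],
    [26,0,3],
    [32,0,3.7],
    [38,0,4.4],
    [43,0,5],
    [43,0,5],
  ],
  dr=[
    [0,0,0],
    [0,0,0],
    [0,0,0],
    [0,0,0],
    [0,0,0],
    [0,0,0],
    [0,0,0],
    [0,0,0],
  ],
)

```text
clock: 14.6
position: [481.1, -269.9, 181.3]
ee_rot: [0.998, -0.027, 0.061, 0.002]
contact_force: [-0.3, -0.6, 0.5]
gripper_width: -0.4
grasp_force: 0.0
```

Call:
move_arm(
  fingers=[0,0,0],
  travel=[
    [2.5,0,0.3],
    [5,0,0.6],
    [5,0,0.6],
  ],
  dr=[
    [0,0,0],
    [0,0,0],
    [0,0,0],
  ],
)

```text
clock: 14.9
position: [485.4, -270.1, 181.2]
ee_rot: [0.998, -0.027, 0.06, 0.002]
contact_force: [-0.1, 0.3, -0.8]
gripper_width: -0.0
grasp_force: 0.1
```

Call:
move_arm(
  fingers=[0,0,0],
  travel=[
    [1.5,0,0.2],
    [3,0,0.3],
    [3,0,0.3],
  ],
  dr=[
    [0,0,0],
    [0,0,0],
    [0,0,0],
  ],
)

```text
clock: 15.2
position: [487.6, -270.2, 181.1]
ee_rot: [0.998, -0.027, 0.059, 0.001]
contact_force: [-3.2, -0.4, 2.1]
gripper_width: 0.2
grasp_force: 1.5
```

Run:
```python
from h import *
im=snap("wrist","w9").astype(int); m=arm.camera_model("wrist")
print(arm.read_state()["contact_force"])
b=(im[:,:,2]>im[:,:,0]+40); v,u=np.where(b); 
print("stylus end",v.max(),u[v>v.max()-4].mean(), np.round(atz("wrist",u[v>v.max()-4].mean(),v.max(),13,m)[:2],1))
for r in range(150,330,10): print(r,im[r,322].tolist(),np.round(atz("wrist",322,r,24,m)[:2],1))
```

```text
[-3.47501886  0.76688767  1.9462216 ]
stylus end 285 185.95652173913044 [ 517.7 -214.2]
150 [57, 56, 54] [ 568.2 -274.7]
160 [61, 58, 60] [ 564.5 -274.5]
170 [47, 47, 47] [ 560.9 -274.3]
180 [50, 49, 51] [ 557.3 -274.1]
190 [40, 39, 39] [ 553.7 -273.9]
200 [216, 212, 207] [ 550.1 -273.7]
210 [216, 211, 202] [ 546.5 -273.5]
220 [118, 115, 109] [ 542.9 -273.3]
230 [119, 115, 109] [ 539.2 -273.1]
240 [116, 110, 106] [ 535.5 -272.9]
250 [113, 111, 106] [ 531.8 -272.7]
260 [119, 114, 106] [ 528.1 -272.5]
270 [118, 115, 110] [ 524.3 -272.3]
280 [108, 104, 101] [ 520.5 -272.1]
290 [5, 5, 8] [ 516.6 -271.9]
300 [13, 12, 11] [ 512.7 -271.7]
310 [5, 6, 12] [ 508.7 -271.5]
320 [18, 18, 18] [ 504.6 -271.2]
```

Call:
move_arm(
  fingers=[0,0,0],
  travel=[
    [1,0,0.1],
    [2,0,0.2],
    [2,0,0.2],
  ],
  dr=[
    [0,0,0],
    [0,0,0],
    [0,0,0],
  ],
)

```text
clock: 15.55
position: [488.4, -270.3, 181.0]
ee_rot: [0.998, -0.027, 0.057, 0.001]
contact_force: [-7.1, 0.3, 5.4]
gripper_width: -0.0
grasp_force: 3.6
```

The force rises and motion stalls, so the remote is against the back wall. Back off.

Call:
move_arm(
  fingers=[0,0,0,0,0,0,0,0],
  travel=[
    [-5,0,-0.6],
    [-25,0,-3],
    [-60,0,-7],
    [-90,0,-20],
    [-90,0,-50],
    [-90,0,-60],
    [-90,0,-60],
    [-90,0,-60],
  ],
  dr=[
    [0,0,0],
    [0,0,0],
    [0,0,0],
    [0,0,0],
    [0,0,0],
    [0,0,0],
    [0,0,0],
    [0,0,0],
  ],
)

```text
clock: 16.35
position: [394.5, -265.1, 229.9]
ee_rot: [0.998, -0.027, 0.061, 0.002]
contact_force: [-0.3, -0.2, 0.3]
gripper_width: -0.2
grasp_force: 0.0
```

Run:
```python
from h import *
im=snap("wrist","w10").astype(int); m=arm.camera_model("wrist"); s=arm.read_state(); print(s["position"],s["contact_force"])
b=(im[:,:,2]>im[:,:,0]+40)&(np.arange(640)[None]<320); v,u=np.where(b); 
if len(v): print("stylus end", np.round(atz("wrist",u[v>v.max()-4].mean(),v.max(),13,m)[:2],1))
tu,tv=proj("wrist",[519,-271.5,24],m); print("tail pred",tu,tv)
# local column profile around predicted tail; row edges of flanks
c=int(tu)
for r in range(int(tv)-8,int(tv)+12,2):
    if 0<=r<480: print(r,im[r,c].tolist())
for x in (522,535):
    cu,cv=proj("wrist",[x,-271.5,24],m); r=int(cv)
    if r>=0:
        g=im[r,c-90:c+90].sum(1); k=np.argsort(-abs(np.diff(cv2.GaussianBlur(g.astype(np.float32),(1,5),0).ravel())))[:6]; print(x,r,sorted((k+c-90).tolist()),[np.round(atz("wrist",q,r,24,m)[:2],1).tolist() for q in sorted(k+c-90)])
```

```text
[ 394.2821885  -265.04257412  229.43877414] [-0.09307783 -0.17078531  0.19360688]
stylus end [ 516.7 -213.6]
tail pred 321.0981460804567 73.22744118240013
65 [144, 142, 134]
67 [146, 140, 133]
69 [142, 140, 132]
71 [143, 141, 134]
73 [127, 123, 117]
75 [118, 115, 111]
77 [99, 97, 90]
79 [65, 64, 62]
81 [45, 44, 42]
83 [40, 39, 38]
522 67 [234, 235, 236, 281, 370, 371] [[526.4, -227.5], [526.4, -228.0], [526.3, -228.6], [523.8, -251.6], [521.6, -296.2], [521.6, -296.7]]
535 44 [281, 282, 283, 357, 358, 359] [[536.7, -252.1], [536.6, -252.6], [536.6, -253.1], [534.5, -290.5], [534.5, -291.1], [534.5, -291.6]]
```

```bash
python3 -c "
from bench import arm
print(arm.job_done())"
```

```text
the job is handed in; nothing more can be done
None
```

I drew the silver remote out from under the riser and put it in the caddy's lower tier on the wider side of the stylus. It is straight, buttons up, released and pushed until it stopped against the back wall, and by the wrist camera the stylus did not move. The job is handed in, but no verdict was shown.

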